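Hang up the ear defenders and line up the earplug tins

ROBOT

A 6-joint arm with a two-finger parallel gripper is mounted at the origin on the work surface. World frame = base frame: x ahead of the robot, y to its left, z up, the work surface at z = 0. Lengths are in m, angles in rad, forces in N, time in s.
With the tool pointing down it reaches from about 0.3 to 0.775 m from the base axis. Payload 14.6 kg.
Tool frame: the origin (TCP) lies at the very end of the fingers, on their centre line; the grasp point (between the pads) lies ctrl.grip_point_offset behind it (ctrl.grip_point_offset is the distance from the TCP to the grasp point, in m); z points along the fingers, y is the line along which they close (so a half turn about z gives the same grasp; the last joint's range is limited). The gripper opens to 85 mm and grips with 20 to 120 N. Pads are 22 mm wide; open, the fingers measure 114 mm over their backs; the gripper's body (76 mm by 85 mm) begins 54 mm behind the grasp point. The pads swing forward as they close: fully open they stand 13 mm farther back than shut.
Start: joints at [1.246, 0.3, 1.521, -0, 1.321, -0.067], TCP at [0.14, 0.532, 0.203] pointing down, gripper open.
Joint ranges: [-3.03, 3.03], [-0.79, 2.21], [0.23, 2.52], [-1.04, 4.18], [0, 3.07], [-2.55, 2.55]. Speed limits (rad/s): [2.22, 2.22, 2.57, 3.14, 3.14, 3.14].

INTERFACE

Orientations are given as a unit quaternion [x, y, z, w].
In Python, from bench import state, imaging, ctrl gives the robot as it stands.
- The arm moves only by the tool jog_arm, never from a script. Its argument "motion" is text: rows parted by semicolons, each of 7 numbers parted by spaces: the turn, a rotation vector about the world's x, y, z normalised to -1 to 1, where 1 is pi rad, then the shift along the world's x, y, z normalised to -1 to 1, where 1 is 0.15 m, then the opening, from 0 (shut) to 1 (fully open). In form: ax ay az dx dy dz gripper; .... A call has 1 to 12 rows; each row is the pose to reach, as a shift and turn from the pose commanded when the call began, turning the shorter way round; what a row does not reach only later rows make up. A row lasts 1/12 s, in which the tool goes at most 41.7 mm and 7.16 degrees, less where a joint would pass 70% of its speed; a pose out of reach is approached as far as the arm can. A call with a number of a shift or a turn outside -1 to 1 is refused whole. A call with a gripper value outside its range is refused whole. The fingers move at their own pace and stop on an object; "newtons" is the grip in N (left out, the last holds). Time passes only in rows, so rows that repeat a pose let the fingers close. It gives the time, the measured TCP pose, the force, the opening and the grip force at its end, in the units of the state.
- state(): the state, without advancing time (a new reading comes with each control period).
- imaging.camera(name): name is "scene" or "top" or "wrist"; returns a dict with "image" (384x512x3 uint8, red, green, blue), "z_map" (384x512 float32, m along the optical axis (not along the pixel's ray), 0 where there is no reading), "fx", "fy", "cx", "cy" (pixels), "position" and "rotation" of the camera in the world. Camera axes: x right, y down, z forward; pixel columns grow to the right and rows downward; lengths in m; the calibration is good to about 2 mm. A picture is of the moment at which its call begins.
- ctrl.close_job(): hands the job in; it is judged then, once.
The state is a dict: "t": time; "q": joint angles; "joint_vel": joint speeds; "tau": joint torques, N m; "tcp_pos": TCP position; "tool_rot": TCP orientation; "ft_force": force on the tool from outside, world axes, zero at the start; "torque": the same for the moment, N m; "finger_gap": finger opening in m; "grasp_force": force on a finger pad.
Only numpy, scipy, OpenCV 4.12 (cv2) and the standard library are available. Lean on these libraries where they do the work, as an engineer would, in place of code of your own. Each camera call takes 0.05 s, during which the arm holds its last target. There are 200 camera calls.

TASK

Tidy up the hearing protection: hang every pair of ear defenders that stands beside the mat over the bar on which the grey pair already hangs, headband astride the bar, and leave the grey pair hanging there too. Also see that every earplug tin stands in a straight, even row, each centred and square on a marked outline of its own on the mat (any outline). Leave the vase, the jar and the scrub brush where they are.

Things in the scene. Friction and masses are not known exactly. Their poses are not given: they have to be found in the camera images.
- red_defenders: ear defenders, red cups, black headband: 135 mm tall, 120 mm across along own y, cups 44 mm wide along x, 64 mm apart inside. Starts standing on its cups beside the mat; may be absent (None). Origin: underside, midway between the cups; z up. Crown: pad at the top of the band, 30 mm (x) by 40 mm (y), 113 to 135 mm above the origin. The arch is open along x. 0.22 kg
- red_defenders_crown (a point): centre of the underside of the crown of red_defenders, 113 mm above its origin: the spot that rests on a bar; axes as the body
- blue_defenders: ear defenders, blue cups, black headband: 135 mm tall, 120 mm across along own y, cups 44 mm wide along x, 64 mm apart inside. Starts standing on its cups beside the mat; may be absent (None). Origin: underside, midway between the cups; z up. Crown: pad at the top of the band, 30 mm (x) by 40 mm (y), 113 to 135 mm above the origin. The arch is open along x. 0.22 kg
- blue_defenders_crown (a point): centre of the underside of the crown of blue_defenders, 113 mm above its origin: the spot that rests on a bar; axes as the body
- yellow_defenders: ear defenders, yellow cups, black headband: 135 mm tall, 120 mm across along own y, cups 44 mm wide along x, 64 mm apart inside. Starts standing on its cups beside the mat; may be absent (None). Origin: underside, midway between the cups; z up. Crown: pad at the top of the band, 30 mm (x) by 40 mm (y), 113 to 135 mm above the origin. The arch is open along x. 0.22 kg
- yellow_defenders_crown (a point): centre of the underside of the crown of yellow_defenders, 113 mm above its origin: the spot that rests on a bar; axes as the body
- grey_defenders: ear defenders, grey cups, black headband: 135 mm tall, 120 mm across along own y, cups 44 mm wide along x, 64 mm apart inside. Hangs from the start over one of the two bars, near its outer end. Origin: underside, midway between the cups; z up. Crown: pad at the top of the band, 30 mm (x) by 40 mm (y), 113 to 135 mm above the origin. The arch is open along x. 0.22 kg
- grey_defenders_crown (a point): centre of the underside of the grey pair's crown, 113 mm above its origin
- stand: white stand: two round steel bars end to end along its own y, 16 mm thick, axis 175 mm and top 183 mm above the table. Three 16 mm posts at y = -288, 0 and +288 mm reach 4 mm above the axis (their 21 mm ball caps are looks only). Origin on the table below the middle post; x away from the robot, z up
- bar_left (a point): middle of the top of the left (+y) bar, 145 mm from the middle post; axes as the stand; the bar runs 135 mm either way along y
- bar_right (a point): middle of the top of the right (-y) bar, 145 mm from the middle post; axes as the stand; the bar runs 135 mm either way along y
- mat: fixed black mat, 170 x 370 x 3 mm, with four white rectangular outlines (68 x 54 mm, long side along mat x) in a row along its y, 88 mm apart. Origin: centre of its underside on the table
- mark1 (a point): centre of outline 1 on the mat's top, at mat y = -132 mm; axes as the mat
- mark2 (a point): centre of outline 2 on the mat's top, at mat y = -44 mm; axes as the mat
- mark3 (a point): centre of outline 3 on the mat's top, at mat y = 44 mm; axes as the mat
- mark4 (a point): centre of outline 4 on the mat's top, at mat y = 132 mm; axes as the mat
- tin1: green earplug tin with a silver lid edge and an orange dot, 60 (x) x 46 (y) x 34 mm high, 0.09 kg; origin: centre of its underside, z up. Starts askew on the mat; may be absent (None)
- tin2: green earplug tin with a silver lid edge and an orange dot, 60 (x) x 46 (y) x 34 mm high, 0.09 kg; origin: centre of its underside, z up. Starts askew on the mat; may be absent (None)
- tin3: green earplug tin with a silver lid edge and an orange dot, 60 (x) x 46 (y) x 34 mm high, 0.09 kg; origin: centre of its underside, z up. Starts askew on the mat; may be absent (None)
- tin4: green earplug tin with a silver lid edge and an orange dot, 60 (x) x 46 (y) x 34 mm high, 0.09 kg; origin: centre of its underside, z up. Starts askew on the mat; may be absent (None)
- vase: blue ceramic vase, 115 mm high, up to 72 mm across, standing under the bar not in use; origin: centre of its underside; leave it alone
- jar: amber screw-top jar, 75 mm high, 60 mm across, near the ear defenders; origin: centre of its underside; leave it alone
- scrub_brush: orange scrub brush lying at the far left, 150 x 50 x 40 mm; origin: centre of its underside; leave it alone

How it is judged:
By the outcome, as a careful person would: the job done as asked, in the order asked, and still so for the second after the job is handed in, with the robot touching nothing.
Of red_defenders, blue_defenders, yellow_defenders only 2 to 3 are there at a start; the rules pass over those that are not, and their reading is None.
Of tin1, tin2, tin3, tin4 only 3 to 4 are there at a start; the rules pass over those that are not, and their reading is None.
At some moment in a run one of tin1, tin2, tin3, tin4 may be knocked a few centimetres aside while the robot is not near it.
It also fails if it takes over 210 s, if anything falls off the work surface, if the arm or the gripper's body presses on something with over 40 N, if the wrist force passes 120 N, or if a joint passes its speed limit or range.

## Working session

There is one attempt and no reset: what is moved stays moved. The work goes in short steps, Python scripts to look and compute and a tool call to move; the robot and the scene stay as the last step left them, time stands still between calls to the robot, and variables do not carry over. Pictures are saved under pics/ and viewed, at most 14 in all, crops included, and the job is handed in when it is done.

Besides the shell and the picture viewer there is one more tool, called after ">>>" as name(argument=value, ...) on one line, values as JSON. jog_arm: Moves the arm, as the interface text tells. Its arguments: {"type":"object","properties":{"motion":{"type":"string"},"newtons":{"type":"number"}},"required":["motion"]}

```bash
mkdir -p pics
cat > h.py <<'E'
import numpy as np, cv2
from bench import state, imaging, ctrl
def cloud(c):
    z=c["z_map"]; v,u=np.indices(z.shape)
    P=np.stack([(u-c["cx"])/c["fx"]*z,(v-c["cy"])/c["fy"]*z,z],-1)
    W=P@np.asarray(c["rotation"]).T+np.asarray(c["position"]); W[z<=0]=np.nan
    return W
def save(n,im): cv2.imwrite("pics/"+n,im[:,:,::-1])
E
python3 - <<'E'
from h import *
print(state(), ctrl.grip_point_offset)
for n in("scene","top"):
    c=imaging.camera(n); np.save(n+".npy",c,allow_pickle=True); save(n+"0.png",c["image"]); print(n,c["fx"],c["position"],c["rotation"])
E
```

```text
{'t': 0.0, 'q': array([ 1.24636495e+00,  3.00525612e-01,  1.52156485e+00,  1.41665912e-05,
        1.32068529e+00, -6.65799005e-02]), 'joint_vel': array([-1.97289581e-03, -1.16996477e-03, -5.74026049e-04, -2.23499135e-04,
       -5.65270733e-04, -3.08941707e-05]), 'tau': array([ 1.41084849e-03, -5.43491256e+01, -3.61795628e+01,  1.85994759e-05,
        3.92635935e-03,  1.18960159e-05]), 'tcp_pos': array([0.14015864, 0.53157664, 0.20209829]), 'tool_rot': array([ 1.28570590e-01,  9.91700183e-01, -5.78944074e-04, -1.21646438e-04]), 'ft_force': array([1.06078152, 0.56531814, 0.15500157]), 'torque': array([ 0.03227132, -0.00736747,  0.0035551 ]), 'grasp_force': 0.0, 'finger_gap': 0.08535963293853227} 0.0187
scene 465.75403414645535 [1.55848761 0.47090985 0.78849019] [ 0.49575557  0.71843198 -0.40281937 -0.27535151]
top 373.0310849397889 [0.35303963 0.06347821 1.24910039] [ 0.70676224 -0.70235495  0.05416484 -0.06519834]
```

```bash
sed -i 's/^from bench/from scipy.spatial.transform import Rotation as R\nfrom bench/; s/np.asarray(c\["rotation"\]).T/R.from_quat(c["rotation"]).as_matrix().T/' h.py; ls
```

```text
h.py
pics
scene.npy
top.npy
```

View pics/scene0.png

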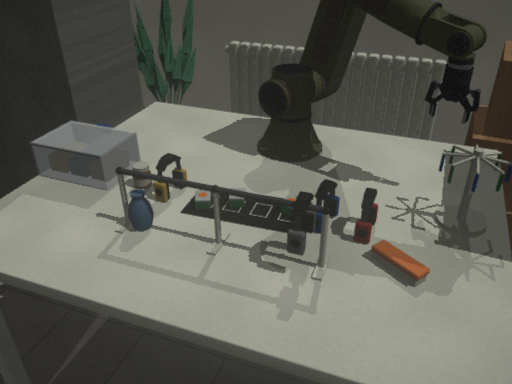

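View pics/top0.png

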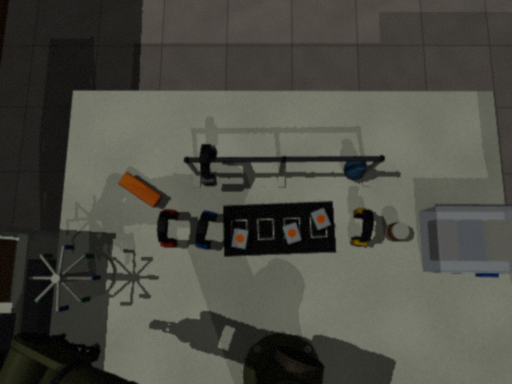

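The scene shows three pairs standing: yellow (170,180), blue (325,205) and red (370,215). Grey hangs on the left bar at (300,220), with three tins on the mat. In the top view, the tins are at (240,236), (292,233) and (320,219), and the standing pairs at (167,229), (208,229) and (362,228). The jar is at (398,231), and the bars run from (187,159) to (382,158).

Run:
```python
from h import *
for n in("top","scene"):
    c=np.load(n+".npy",allow_pickle=True).item(); W=cloud(c); im=c["image"].astype(int)
    hsv=cv2.cvtColor(c["image"],cv2.COLOR_RGB2HSV)
    ok=(W[...,0]>0.2)&(W[...,0]<0.8)&(abs(W[...,1])<0.5)
    print(n)
    def comps(m,name,mn=8):
        k,l,s,_=cv2.connectedComponentsWithStats(m.astype(np.uint8))
        for i in range(1,k):
            if s[i,4]<mn: continue
            p=W[l==i]; r=cv2.minAreaRect((p[:,:2]*1000).astype(np.float32))
            print(name,s[i,4],"med",np.round(np.median(p,0),4),"zmax",p[:,2].max().round(4),"rect c",np.round(r[0],1),"sz",np.round(r[1],1),"ang",round(r[2],1))
    z=W[...,2]
    comps(ok&(z>0.112)&(z<0.145),"crown")
    comps(ok&(z>0.160)&(z<0.196),"bar")
    comps(ok&(z>0.196)&(z<0.26),"high")
    comps(ok&(z>0.028)&(z<0.045)&(W[...,0]<0.52),"tin",15)
    comps(ok&(z>0.06)&(z<0.1)&(W[...,0]<0.52),"jar/..",15)
    H,S,V=hsv[...,0],hsv[...,1],hsv[...,2]
    comps(ok&(H>4)&(H<18)&(S>150)&(V>80),"orange",4)
    comps(ok&(V<45)&(z<0.012)&(W[...,0]<0.55),"mat",100)
```

```text
top
crown 52 med [0.6892 0.2201 0.1315] zmax 0.1396 rect c [691.  220.1] sz [14.6 28.9] ang 82.6
crown 17 med [0.6389 0.2853 0.1265] zmax 0.1422 rect c [640.8 286.6] sz [ 4.8 14.9] ang 40.2
crown 14 med [0.642  0.004  0.1284] zmax 0.1392 rect c [643.7   2.8] sz [15.8  7.4] ang 82.7
crown 88 med [ 0.6469 -0.2389  0.115 ] zmax 0.1196 rect c [ 644.2 -239.4] sz [38.3 26.2] ang 89.5
crown 20 med [ 0.6469 -0.2804  0.1282] zmax 0.1431 rect c [ 648.  -281.9] sz [15.   6.8] ang 44.5
crown 115 med [0.5929 0.2274 0.1327] zmax 0.1439 rect c [597.4 232.5] sz [28.4 42.3] ang 7.3
crown 1082 med [ 0.4213 -0.4764  0.1258] zmax 0.1327 rect c [ 423.2 -478.4] sz [202.5  43.2] ang 0.0
crown 305 med [0.4512 0.3654 0.1301] zmax 0.1407 rect c [453.4 366.6] sz [29.1 92.3] ang 88.7
crown 314 med [ 0.458  -0.2491  0.1291] zmax 0.1394 rect c [ 459.7 -251.8] sz [31.2 93.2] ang 82.8
crown 304 med [0.446  0.2453 0.1298] zmax 0.1407 rect c [448.2 246.8] sz [30.3 93.3] ang 78.3
bar 44 med [0.6842 0.2331 0.1886] zmax 0.1958 rect c [682.6 233.2] sz [26.6 19.7] ang 87.8
bar 982 med [ 0.647  -0.0359  0.1819] zmax 0.1922
[... 5146 characters left out ...]
495.9 237.2] sz [ 8.9 15. ] ang 1.0
jar/.. 29 med [0.4072 0.3803 0.0636] zmax 0.073 rect c [406.7 380.1] sz [14.  32.9] ang 89.4
jar/.. 150 med [0.5028 0.3655 0.067 ] zmax 0.0996 rect c [500.8 365.3] sz [41.9 31.2] ang 87.1
jar/.. 24 med [0.5069 0.2431 0.0638] zmax 0.068 rect c [504.9 242.1] sz [15.7 13.9] ang 14.9
orange 19 med [ 0.4872 -0.1268  0.0399] zmax 0.0423 rect c [ 488.  -126.7] sz [11.8 21.5] ang 43.6
orange 16 med [0.4153 0.1369 0.0386] zmax 0.0409 rect c [416.7 135.6] sz [10.9 19. ] ang 11.0
orange 428 med [0.5752 0.4593 0.0407] zmax 0.0448 rect c [576.3 461.8] sz [116.6  46.8] ang 58.1
mat 255 med [0.4954 0.1239 0.004 ] zmax 0.0082 rect c [477.8 111.6] sz [144.7  65.4] ang 42.8
```

>>> jog_arm(motion="0 0 0.075 0 -1 0.3 1;0 0 0.075 0 -1 0.3 1;0 0 0.075 0 -1 0.3 1;0 0 0.075 0 -1 0.3 1;0 0 0.075 0 -1 0.3 1;0 0 0.075 0.3 -1 0.3 1;0 0 0.075 0.6 -1 0.3 1;0 0 0.075 0.8 -1 0.3 1;0 0 0.075 1 -1 0.3 1;0 0 0.075 1 -1 0.3 1", newtons=40)

```text
t: 0.93
tcp_pos: [0.2942, 0.3814, 0.2466]
tool_rot: [0.013, 1.0, -0.001, -0.0]
ft_force: [-0.5, -0.5, -0.1]
finger_gap: 0.0857
grasp_force: 0.0
```

>>> jog_arm(motion="0 0 0 0.3 -0.1 0 1;0 0 0 0.6 -0.1 0 1;0 0 0 0.8 -0.1 0 1;0 0 0 1 -0.1 0 1;0 0 0 1 -0.1 0 1;0 0 0 1 -0.1 0 1")

```text
t: 1.43
tcp_pos: [0.4407, 0.3667, 0.2463]
tool_rot: [0.012, 1.0, -0.001, -0.001]
ft_force: [0.1, -1.1, 0.1]
finger_gap: 0.0852
grasp_force: 0.0
```

```bash
cat >> h.py <<'E'
def rects(W,m,name,mn=60):
    k,l,s,_=cv2.connectedComponentsWithStats(m.astype(np.uint8))
    for i in range(1,k):
        if s[i,4]<mn: continue
        p=W[l==i]; r=cv2.minAreaRect((p[:,:2]*1000).astype(np.float32))
        print(name,s[i,4],"med",np.round(np.median(p,0),4),"zmax",p[:,2].max().round(4),"c",np.round(r[0],1),"sz",np.round(r[1],1),"ang",round(r[2],1))
def shot(n):
    c=imaging.camera("wrist"); save(n,c["image"]); return c,cloud(c)
E
python3 - <<'E'
from h import *
c,W=shot("w1.png"); print(state()["tcp_pos"],c["position"],c["rotation"],c["fx"])
z=W[...,2]
rects(W,(z>0.125)&(z<0.15),"crown"); rects(W,(z>0.05)&(z<0.08),"cup")
E
```

```text
[0.43979355 0.36695902 0.24684362] [0.36826599 0.36791548 0.41757229] [0.70779171 0.69144185 0.10049362 0.10411574] 281.8287411946586
crown 1547 med [0.4452 0.248  0.134 ] zmax 0.1367 c [448.3 246.3] sz [29.6 62.5] ang 78.4
crown 1487 med [0.4487 0.3665 0.134 ] zmax 0.137 c [452.8 366.1] sz [29.6 63.1] ang 89.3
crown 140 med [0.5968 0.2506 0.1313] zmax 0.1363 c [600.  248.6] sz [ 9.9 26.2] ang 82.2
cup 429 med [0.304  0.609  0.0664] zmax 0.08 c [303.2 612.2] sz [23.9 12. ] ang 19.6
cup 601 med [0.3989 0.2617 0.0638] zmax 0.0799 c [403.3 254.7] sz [43.9 28. ] ang 78.8
cup 471 med [0.4008 0.3674 0.0643] zmax 0.0794 c [405.8 367.1] sz [42.6 26.8] ang 88.0
cup 381 med [0.4926 0.2483 0.0617] zmax 0.0786 c [493.8 246.2] sz [25.9 25.9] ang 80.3
cup 148 med [0.6388 0.2913 0.0662] zmax 0.0799 c [641.  290.4] sz [15.8  7.8] ang 75.3
cup 223 med [0.6442 0.007  0.0665] zmax 0.0794 c [645.6   5.7] sz [15.9  9.2] ang 35.6
```

View pics/w1.png

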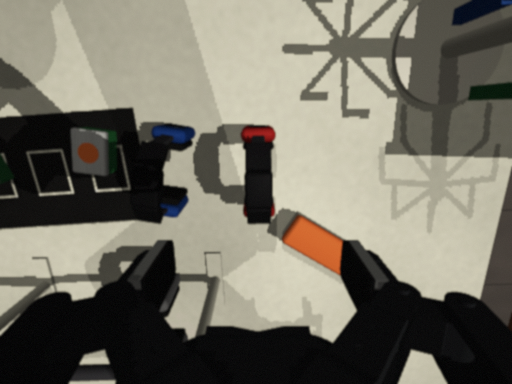

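The wrist view shows the red pair at (258,175) and the blue at (165,170). Both crowns are well located: red at (0.4525, 0.366) and blue at (0.448, 0.2465).

>>> jog_arm(motion="0 0 0 0.08 0 0 1;0 0 0 0.08 0 -0.2 1;0 0 0 0.08 0 -0.4 1;0 0 0 0.08 0 -0.6 1;0 0 0 0.08 0 -0.75 1;0 0 0 0.08 0 -0.87 1;0 0 0 0.08 0 -0.87 1;0 0 0 0.08 0 -0.87 0.3;0 0 0 0.08 0 -0.87 0.2;0 0 0 0.08 0 -0.87 0.1;0 0 0 0.08 0 -0.87 0;0 0 0 0.08 0 -0.87 0", newtons=40)

```text
t: 2.48
tcp_pos: [0.4524, 0.367, 0.1181]
tool_rot: [0.011, 1.0, 0.0, 0.001]
ft_force: [-0.4, 0.5, -1.0]
finger_gap: 0.0258
grasp_force: 0.0
```

>>> jog_arm(motion="0 0 0 0 0 0 0;0 0 0 0 0 0 0;0 0 0 0 0 0 0;0 0 0 0 0 0 0")

```text
t: 2.82
tcp_pos: [0.4523, 0.3668, 0.1172]
tool_rot: [0.011, 1.0, -0.0, -0.0]
ft_force: [0.2, -0.1, -0.1]
finger_gap: 0.0002
grasp_force: 0.0
```

Run:
```python
from h import *
c,W=shot("w2.png"); s=imaging.camera("scene")["image"]
save("w2.png",np.vstack([c["image"],cv2.resize(s[140:280,280:460],(512,384))[:, :]]) [::1] if 0 else np.hstack([cv2.resize(c["image"],(400,300)),cv2.resize(s[120:270,260:460],(400,300))]))
z=W[...,2]
rects(W,(z>0.12)&(z<0.15),"crown")
```

```text
crown 5870 med [0.441  0.2509 0.1318] zmax 0.1369 c [447.8 246.7] sz [30.3 75.8] ang 79.7
crown 3046 med [0.4334 0.3667 0.1315] zmax 0.15 c [436.  366.6] sz [30.1 42.7] ang 89.0
```

View pics/w2.png

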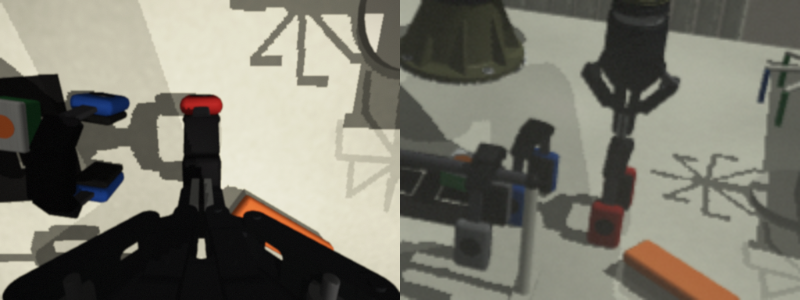

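Both views show the fingers shut just above the red crown, and the pair still standing. I'll measure the true tip height.

Run:
```python
from h import *
for n in("wrist","scene"):
    c=imaging.camera(n); W=cloud(c); print(n,c["position"])
    m=(abs(W[...,0]-.452)<.03)&(abs(W[...,1]-.367)<.03)&(W[...,2]>.1)&(W[...,2]<.25)
    p=W[m]
    h,e=np.histogram(p[:,2],bins=np.arange(.1,.25,.005))
    for a,b in zip(h,e):
        q=p[(p[:,2]>=b)&(p[:,2]<b+.005)]
        if a: print(round(b,3),a,"x",q[:,0].min().round(3),q[:,0].max().round(3),"y",q[:,1].min().round(3),q[:,1].max().round(3))
```

```text
wrist [0.37948193 0.36774205 0.28825781]
0.12 59 x 0.422 0.437 y 0.352 0.382
0.125 768 x 0.422 0.444 y 0.351 0.381
0.13 1249 x 0.427 0.457 y 0.351 0.382
0.135 446 x 0.434 0.454 y 0.353 0.38
0.145 12 x 0.442 0.443 y 0.36 0.372
0.15 148 x 0.441 0.447 y 0.354 0.379
0.155 224 x 0.441 0.447 y 0.353 0.38
0.16 248 x 0.441 0.447 y 0.353 0.38
0.165 276 x 0.441 0.447 y 0.353 0.38
0.17 316 x 0.441 0.447 y 0.353 0.38
0.175 221 x 0.441 0.447 y 0.353 0.38
0.18 539 x 0.441 0.464 y 0.35 0.376
0.185 355 x 0.439 0.447 y 0.339 0.387
0.19 1239 x 0.439 0.465 y 0.337 0.397
0.195 1435 x 0.438 0.464 y 0.337 0.397
0.2 2563 x 0.439 0.463 y 0.337 0.397
0.205 777 x 0.437 0.462 y 0.337 0.397
0.21 886 x 0.435 0.461 y 0.337 0.397
0.215 1118 x 0.434 0.447 y 0.35 0.383
0.22 1517 x 0.435 0.445 y 0.344 0.388
0.225 2333 x 0.434 0.446 y 0.34 0.393
0.23 3114 x 0.434 0.446 y 0.337 0.397
0.235 2399 x 0.432 0.444 y 0.337 0.397
0.24 2315 x 0.431 0.438 y 0.348 0.386
scene [1.55848761 0.47090985 0.78849019]
0.11 1 x 0.481 0.481 y 0.379 0.379
0.115 1 x 0.461 0.461 y 0.38 0.38
0.12 5 x 0.426 0.482 y 0.364 0.381
0.125 25 x 0.451 0.482 y 0.352 0.381
0.13 56 x 0.434 0.48 y 0.351 0.381
0.135 46 x 0.439 0.476 y 0.353 0.378
0.145 2 x 0.46 0.462 y 0.361 0.369
0.15 15 x 0.455 0.466 y 0.354 0.375
0.155 13 x 0.45 0.466 y 0.354 0.379
0.16 18 x 0.455 0.469 y 0.353 0.377
0.165 16 x 0.455 0.467 y 0.352 0.379
0.17 19 x 0.458 0.467 y 0.352 0.379
0.175 18 x 0.45 0.466 y 0.352 0.379
0.18 21 x 0.445 0.469 y 0.354 0.378
0.185 15 x 0.456 0.469 y 0.348 0.38
0.19 40 x 0.443 0.47 y 0.337 0.394
0.195 41 x 0.444 0.469 y 0.34 0.397
0.2 53 x 0.442 0.469 y 0.339 0.396
0.205 32 x 0.441 0.468 y 0.338 0.396
0.21 22 x 0.443 0.473 y 0.349 0.397
0.215 16 x 0.465 0.473 y 0.349 0.38
0.22 27 x 0.457 0.472 y 0.344 0.389
0.225 34 x 0.46 0.474 y 0.341 0.392
0.23 32 x 0.46 0.476 y 0.338 0.39
0.235 39 x 0.46 0.474 y 0.338 0.396
0.24 46 x 0.459 0.476 y 0.337 0.396
```

The fingertips are really about 30 mm above the reported TCP height, and both cameras agree. I'll go lower by that amount.

>>> jog_arm(motion="0 0 0 0 0 0 1;0 0 0 0 0 0 1;0 0 0 0 0 0 1;0 0 0 0 0 0 1;0 0 0 0 0 0 1;0 0 0 0 0 0 1;0 0 0 0 0 -0.07 1;0 0 0 0 0 -0.14 1;0 0 0 0 0 -0.21 1;0 0 0 0 0 -0.21 1")

```text
t: 3.85
tcp_pos: [0.4511, 0.366, 0.0825]
tool_rot: [0.011, 1.0, -0.001, -0.002]
ft_force: [0.1, -0.2, -0.8]
finger_gap: 0.0852
grasp_force: 0.0
```

>>> jog_arm(motion="0 0 0 0 0 0 0.3;0 0 0 0 0 0 0;0 0 0 0 0 0 0;0 0 0 0 0 0 0;0 0 0 0 0 0 0;0 0 0 0 0 0 0;0 0 0 0 0 0 0;0 0 0 0 0 0 0", newtons=50)

```text
t: 4.52
tcp_pos: [0.4526, 0.3671, 0.0863]
tool_rot: [0.011, 1.0, 0.0, 0.001]
ft_force: [1.6, 0.5, 5.2]
finger_gap: 0.0291
grasp_force: 51.4
```

Run:
```python
from h import *
for n in("wrist","scene"):
    c=imaging.camera(n); W=cloud(c); 
    p=W[(abs(W[...,0]-.452)<.06)&(abs(W[...,1]-.367)<.06)]
    f=p[(abs(p[:,1]-.367)>.0165)&(abs(p[:,1]-.367)<.035)&(abs(p[:,0]-.455)<.02)&(p[:,2]>.08)]
    print(n,np.sort(f[:,2])[:25:3].round(4))
    if n=="top" or 1: save("g_%s.png"%n,c["image"])
```

```text
wrist [0.1181 0.1183 0.1187 0.1189 0.1191 0.1199 0.1201 0.1203 0.1204]
scene [0.1168 0.1209 0.1241 0.1246 0.1254 0.1282 0.1296 0.1298 0.1317]
```

>>> jog_arm(motion="0 0 0 0 0 0.05 0;0 0 0 0 0 0.15 0;0 0 0 0 0 0.3 0;0 0 0 0 0 0.45 0;0 0 0 0 0 0.6 0;0 0 0 0 0 0.75 0;0 0 0 0 0 0.88 0;0 0 0 0 0 0.96 0;0 0 0 0 0 1 0;0 0 0 0 0 1 0")

```text
t: 5.45
tcp_pos: [0.4523, 0.3669, 0.2367]
tool_rot: [0.011, 1.0, 0.0, 0.0]
ft_force: [0.6, -0.5, -2.5]
finger_gap: 0.029
grasp_force: 50.4
```

>>> jog_arm(motion="0 0 0 0 -0.05 0.1 0;0 0 0 0 -0.12 0.2 0;0 0 0 0 -0.25 0.3 0;0 0 0 0 -0.4 0.4 0;0 0 0 0 -0.55 0.5 0;0 0 0 0 -0.7 0.5 0;0 0 0 0 -0.83 0.5 0;0 0 0 0 -0.93 0.5 0;0 0 0 0 -1 0.5 0;0 0 0 0 -1 0.5 0")

```text
t: 6.28
tcp_pos: [0.4522, 0.2154, 0.31]
tool_rot: [0.012, 1.0, -0.0, -0.001]
ft_force: [-1.0, 0.4, -2.7]
finger_gap: 0.0292
grasp_force: 50.3
```

Run:
```python
from h import *
print(state()["tcp_pos"],state()["finger_gap"],state()["grasp_force"])
for n in("top","scene"):
    c=np.load(n+".npy",allow_pickle=True).item(); W=cloud(c)
    m=(W[...,2]>.176)&(W[...,2]<.192)&(abs(W[...,0]-.645)<.02)&(abs(W[...,1])<.29); m&=abs(W[...,1]-.234)>.04; m&=abs(W[...,1])>.02
    p=W[m]; k=np.polyfit(p[:,1],p[:,0],1); print(n,k,np.median(p[:,2]),"x@.1",np.polyval(k,.1),p[:,0].min(),p[:,0].max())
```

```text
[0.45215544 0.21539158 0.30996795] 0.029195681584204533 50.34694790840149
top [-0.01160704  0.64717878] 0.18208837987577953 x@.1 0.6460180725173943 0.6351744356370743 0.6616532350273224
scene [-0.0118266   0.65367373] 0.18169622892418286 x@.1 0.652491069606886 0.641285171097571 0.6637247879968433
```

>>> jog_arm(motion="0 0 0.011 0 -0.1 0 0;0 0 0.011 0.05 -0.2 0 0;0 0 0.011 0.12 -0.28 0 0;0 0 0.011 0.25 -0.28 0 0;0 0 0.011 0.4 -0.28 0 0;0 0 0.011 0.55 -0.28 0 0;0 0 0.011 0.7 -0.28 0 0;0 0 0.011 0.85 -0.28 0 0;0 0 0.011 1 -0.28 0 0;0 0 0.011 1 -0.28 0 0")

```text
t: 7.12
tcp_pos: [0.6045, 0.1752, 0.3079]
tool_rot: [-0.006, 1.0, -0.0, -0.001]
ft_force: [-1.5, -0.1, -2.8]
finger_gap: 0.0292
grasp_force: 50.5
```

>>> jog_arm(motion="0 0 0 0.1 0 0 0;0 0 0 0.2 0 0 0;0 0 0 0.3 0 0 0;0 0 0 0.3 0 0 0;0 0 0 0.3 0 -0.1 0;0 0 0 0.3 0 -0.2 0;0 0 0 0.3 0 -0.35 0;0 0 0 0.3 0 -0.5 0;0 0 0 0.3 0 -0.65 0;0 0 0 0.3 0 -0.8 0;0 0 0 0.3 0 -0.9 0;0 0 0 0.3 0 -0.9 0")

```text
t: 8.12
tcp_pos: [0.6452, 0.1752, 0.1714]
tool_rot: [-0.006, 1.0, -0.001, -0.003]
ft_force: [0.2, 0.4, -2.6]
finger_gap: 0.029
grasp_force: 50.4
```

Run:
```python
from h import *
c=imaging.camera("scene"); s=cv2.resize(c["image"][120:280,180:400],(770,560),interpolation=cv2.INTER_CUBIC); save("s3.png",s); print(state())
```

```text
{'t': 8.1667, 'q': array([ 2.10203378e-01,  5.95039941e-01,  1.16684034e+00,  1.21746626e-04,
        1.38334534e+00, -1.37352621e+00]), 'joint_vel': array([-0.00319508, -0.03412275, -0.05710711, -0.00027807,  0.02340286,
       -0.00398193]), 'tau': array([-6.55209390e-02, -7.03594637e+01, -3.56481099e+01, -1.36788611e-03,
       -4.40264801e-01,  6.76649477e-03]), 'tcp_pos': array([0.64602007, 0.17528885, 0.17394668]), 'tool_rot': array([-6.45512061e-03,  9.99977514e-01, -3.08980274e-04, -1.79101294e-03]), 'ft_force': array([ 1.04990167,  1.04173273, -2.15274126]), 'torque': array([0.00647255, 0.02868727, 0.00839176]), 'grasp_force': 50.363940596580505, 'finger_gap': 0.029325292417947686}
```

View pics/s3.png

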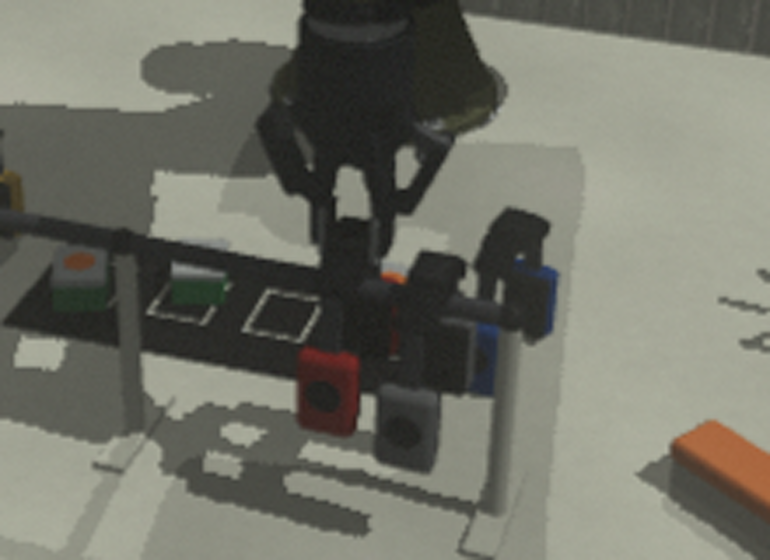

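The red pair hangs in the gripper at (330,390), astride the bar just above it and clear of the grey pair at (407,430).

>>> jog_arm(motion="0 0 0 0 0 -0.03 0;0 0 0 0 0 -0.06 0;0 0 0 0 0 -0.09 0;0 0 0 0 0 -0.11 0;0 0 0 0 0 -0.12 0;0 0 0 0 0 -0.12 0")

```text
t: 8.67
tcp_pos: [0.6471, 0.1748, 0.1574]
tool_rot: [-0.006, 1.0, -0.0, -0.0]
ft_force: [-0.6, 0.2, -2.7]
finger_gap: 0.0288
grasp_force: 50.5
```

>>> jog_arm(motion="0 0 0 0 0 -0.006 0;0 0 0 0 0 -0.012 0;0 0 0 0 0 -0.012 0;0 0 0 0 0 -0.012 0.42;0 0 0 0 0 -0.012 0.46;0 0 0 0 0 -0.012 0.5;0 0 0 0 0 -0.012 0.5;0 0 0 0 0 -0.012 0.5")

```text
t: 9.33
tcp_pos: [0.6472, 0.1748, 0.1559]
tool_rot: [-0.006, 1.0, -0.0, 0.0]
ft_force: [0.0, 0.4, -0.3]
finger_gap: 0.0426
grasp_force: 0.0
```

>>> jog_arm(motion="0 0 0 0 0 0.1 0.5;0 0 0 0 0 0.25 0.5;0 0 0 0 0 0.5 0.5;0 0 0 -0.2 0.1 0.6 1;0 0 -0.03 -0.4 0.2 0.6 1;0 0 -0.069 -0.6 0.3 0.6 1;0 0 -0.069 -0.8 0.4 0.6 1;0 0 -0.069 -1 0.48 0.6 1;0 0 -0.069 -1 0.48 0.6 1;0 0 -0.069 -1 0.48 0.6 1")

```text
t: 10.17
tcp_pos: [0.4964, 0.2475, 0.2467]
tool_rot: [0.101, 0.995, 0.0, 0.001]
ft_force: [0.8, 0.1, -0.2]
finger_gap: 0.0852
grasp_force: 0.0
```

Run:
```python
from h import *
print(state()["tcp_pos"])
c,W=shot("w4.png"); z=W[...,2]
rects(W,(z>0.125)&(z<0.15),"crown"); rects(W,(z>0.198)&(z<0.21),"hung")
c=imaging.camera("top"); W=cloud(c); z=W[...,2]; rects(W,(z>0.195)&(z<0.215)&(W[...,0]>.6),"hungtop",20)
```

```text
[0.49644268 0.24749937 0.24668319]
crown 1749 med [0.4464 0.2461 0.134 ] zmax 0.1373 c [448.4 245.3] sz [29.6 62.2] ang 78.6
crown 751 med [0.5937 0.2334 0.134 ] zmax 0.1499 c [599.3 232.2] sz [43.2 27.5] ang 89.2
crown 747 med [0.5943 0.1769 0.1344] zmax 0.1499 c [599.3 172.8] sz [44.4 27.4] ang 87.5
crown 189 med [0.6387 0.288  0.138 ] zmax 0.1498 c [640.3 288.4] sz [ 7.8 15.7] ang 8.9
hung 146 med [0.6216 0.2316 0.1992] zmax 0.2009 c [621.9 232.3] sz [ 8.  27.1] ang 1.4
hungtop 209 med [0.6428 0.2331 0.2036] zmax 0.209 c [644.4 234. ] sz [69.5 30. ] ang 0.5
hungtop 198 med [0.6458 0.174  0.2038] zmax 0.2109 c [648.4 174.6] sz [61.5 27.3] ang 1.3
```

>>> jog_arm(motion="0 0 0 -0.2 -0.01 0 1;0 0 0 -0.32 -0.01 0 1;0 0 0 -0.32 -0.01 -0.1 1;0 0 0 -0.32 -0.01 -0.25 1;0 0 0 -0.32 -0.01 -0.4 1;0 0 0 -0.32 -0.01 -0.55 1;0 0 0 -0.32 -0.01 -0.7 1;0 0 0 -0.32 -0.01 -0.85 1;0 0 0 -0.32 -0.01 -0.95 1;0 0 0 -0.32 -0.01 -1 1;0 0 0 -0.32 -0.01 -1 1")

```text
t: 11.18
tcp_pos: [0.4492, 0.2446, 0.0943]
tool_rot: [0.103, 0.995, -0.001, -0.001]
ft_force: [-0.1, 0.1, -1.1]
finger_gap: 0.0858
grasp_force: 0.0
```

>>> jog_arm(motion="0 0 0 0 0 -0.03 1;0 0 0 0 0 -0.06 1;0 0 0 0 0 -0.06 1;0 0 0 0 0 -0.06 0.5;0 0 0 0 0 -0.06 0;0 0 0 0 0 -0.06 0;0 0 0 0 0 -0.06 0;0 0 0 0 0 -0.06 0;0 0 0 0 0 -0.06 0;0 0 0 0 0 -0.06 0;0 0 0 0 0 -0.06 0;0 0 0 0 0 -0.06 0")

```text
t: 12.18
tcp_pos: [0.4495, 0.2454, 0.0873]
tool_rot: [0.102, 0.995, 0.0, 0.0]
ft_force: [-0.2, 1.5, 5.9]
finger_gap: 0.0286
grasp_force: 50.1
```

>>> jog_arm(motion="0 0 0 0 0 0.05 0;0 0 0 0 0 0.15 0;0 0 0 0 0 0.3 0;0 0 0 0 0 0.45 0;0 0 0 0 0 0.6 0;0 0 0 0 0 0.75 0;0 0 0 0 0 0.88 0;0 0 0 0 0 0.96 0;0 0 0 0 0 1 0;0 0 0 0 0 1 0")

```text
t: 13.02
tcp_pos: [0.4494, 0.2454, 0.2379]
tool_rot: [0.102, 0.995, 0.0, 0.001]
ft_force: [0.2, -0.9, -4.1]
finger_gap: 0.0288
grasp_force: 50.0
```

>>> jog_arm(motion="0 0 0.01 0 -0.05 0.1 0;0 0 0.03 0 -0.12 0.2 0;0 0 0.05 0 -0.25 0.3 0;0 0 0.069 0 -0.4 0.4 0;0 0 0.069 0 -0.55 0.5 0;0 0 0.069 0 -0.7 0.5 0;0 0 0.069 0 -0.8 0.5 0;0 0 0.069 0 -0.87 0.5 0;0 0 0.069 0 -0.87 0.5 0;0 0 0.069 0 -0.87 0.5 0")

```text
t: 13.85
tcp_pos: [0.4491, 0.1148, 0.3112]
tool_rot: [-0.006, 1.0, -0.0, -0.001]
ft_force: [-1.2, -0.0, -2.5]
finger_gap: 0.0289
grasp_force: 50.1
```

>>> jog_arm(motion="0 0 0 0.05 0 0 0;0 0 0 0.12 0 0 0;0 0 0 0.25 0 0 0;0 0 0 0.4 0 0 0;0 0 0 0.55 0 0 0;0 0 0 0.7 0 0 0;0 0 0 0.85 0 0 0;0 0 0 0.95 0 0 0;0 0 0 1 0 0 0;0 0 0 1 0 0 0")

```text
t: 14.68
tcp_pos: [0.6002, 0.1154, 0.3104]
tool_rot: [-0.006, 1.0, -0.0, -0.001]
ft_force: [-0.0, 0.4, -2.3]
finger_gap: 0.029
grasp_force: 50.1
```

>>> jog_arm(motion="0 0 0 0.1 0 0 0;0 0 0 0.2 0 0 0;0 0 0 0.32 0 0 0;0 0 0 0.32 0 0 0;0 0 0 0.32 0 -0.1 0;0 0 0 0.32 0 -0.2 0;0 0 0 0.32 0 -0.35 0;0 0 0 0.32 0 -0.5 0;0 0 0 0.32 0 -0.65 0;0 0 0 0.32 0 -0.8 0;0 0 0 0.32 0 -0.9 0;0 0 0 0.32 0 -0.9 0")

```text
t: 15.68
tcp_pos: [0.6451, 0.1151, 0.1735]
tool_rot: [-0.006, 1.0, -0.0, -0.003]
ft_force: [0.1, -0.7, -2.7]
finger_gap: 0.0288
grasp_force: 50.0
```

>>> jog_arm(motion="0 0 0 0 0 -0.03 0;0 0 0 0 0 -0.06 0;0 0 0 0 0 -0.09 0;0 0 0 0 0 -0.115 0;0 0 0 0 0 -0.13 0;0 0 0 0 0 -0.13 0;0 0 0 0 0 -0.13 0")

```text
t: 16.27
tcp_pos: [0.6473, 0.1148, 0.1576]
tool_rot: [-0.006, 1.0, 0.0, 0.0]
ft_force: [0.2, 0.4, -3.4]
finger_gap: 0.0288
grasp_force: 50.1
```

>>> jog_arm(motion="0 0 0 0 0 0 0.42;0 0 0 0 0 0 0.46;0 0 0 0 0 0 0.5;0 0 0 0 0 0 0.5;0 0 0 0 0 0 0.5;0 0 0 0 0 0.1 0.5;0 0 0 0 0 0.25 0.5;0 0 0 0 0 0.5 0.5;0 0 0 0 0 0.7 0.5;0 0 0 0 0 0.7 0.5")

```text
t: 17.1
tcp_pos: [0.6487, 0.115, 0.2698]
tool_rot: [-0.006, 1.0, 0.001, 0.005]
ft_force: [0.9, -0.0, 0.7]
finger_gap: 0.0426
grasp_force: 0.0
```

>>> jog_arm(motion="0 0 0 -0.2 -0.2 0 1;0 0 -0.02 -0.4 -0.4 0 1;0 0 -0.045 -0.6 -0.6 0 1;0 0 -0.045 -0.8 -0.8 0 1;0 0 -0.045 -1 -1 0 1;0 0 -0.045 -1 -1 0 1")

```text
t: 17.6
tcp_pos: [0.494, -0.0383, 0.2629]
tool_rot: [0.066, 0.998, -0.0, 0.0]
ft_force: [1.2, -0.5, -0.3]
finger_gap: 0.085
grasp_force: 0.0
```

>>> jog_arm(motion="0 0 0 0 -0.25 0 1;0 0 0 0 -0.5 0 1;0 0 0 0 -0.75 0 1;0 0 0 0 -1 0 1;0 0 0 0 -1 0 1;0 0 0 0 -1 0 1")

```text
t: 18.1
tcp_pos: [0.4971, -0.1865, 0.262]
tool_rot: [0.066, 0.998, 0.0, -0.0]
ft_force: [0.8, 1.1, 0.2]
finger_gap: 0.0855
grasp_force: 0.0
```

Run:
```python
from h import *
print(state()["tcp_pos"],state()["tool_rot"])
c,W=shot("w5.png"); z=W[...,2]
rects(W,(z>0.125)&(z<0.15),"crown"); rects(W,(z>0.03)&(z<0.045)&(W[...,0]>.37)&(W[...,0]<.54),"tin",200)
c=imaging.camera("top"); W=cloud(c); z=W[...,2]; rects(W,(z>0.195)&(z<0.215)&(W[...,0]>.6),"hungtop",20)
```

```text
[ 0.49705836 -0.18653307  0.2619609 ] [ 6.58295270e-02  9.97830858e-01  9.34583202e-05 -2.08592558e-04]
crown 1543 med [ 0.4583 -0.252   0.134 ] zmax 0.1371 c [ 460.6 -253.3] sz [30.3 63.4] ang 82.4
crown 1325 med [ 0.4938 -0.4711  0.1263] zmax 0.1289 c [ 481.5 -464.6] sz [35.9 99.9] ang 70.5
crown 197 med [0.5991 0.0939 0.1295] zmax 0.1346 c [601.7  95.5] sz [28.  11.1] ang 2.3
crown 225 med [ 0.6428 -0.004   0.1389] zmax 0.1499 c [645.1  -1.8] sz [ 9.6 15.9] ang 38.1
crown 177 med [ 0.6455 -0.2837  0.1381] zmax 0.15 c [ 647.7 -284.9] sz [15.9  8.4] ang 66.4
crown 89 med [0.7    0.0982 0.1352] zmax 0.1377 c [700.4  99.3] sz [12.  13.2] ang 10.7
tin 1806 med [0.4228 0.1311 0.0372] zmax 0.0401 c [422.1 135.6] sz [48.9 61. ] ang 81.6
tin 1672 med [ 0.4397 -0.0337  0.0374] zmax 0.0402 c [440.8 -32.7] sz [61.2 46.8] ang 17.5
tin 824 med [ 0.4394 -0.4608  0.0379] zmax 0.045 c [ 445.6 -461. ] sz [  3.3 150.7] ang 89.8
tin 230 med [ 0.4427 -0.3441  0.038 ] zmax 0.045 c [ 444.7 -352.9] sz [59.9 28.5] ang 8.2
tin 1442 med [ 0.4861 -0.1269  0.0374] zmax 0.0402 c [ 487.9 -126.5] sz [61.4 46.8] ang 22.8
hungtop 211 med [0.6422 0.2334 0.2037] zmax 0.2127 c [644.1 233.7] sz [29.8 69.4] ang 89.4
hungtop 209 med [0.6431 0.1753 0.2035] zmax 0.2112 c [646.  174.6] sz [66.3 27.2] ang 1.2
hungtop 212 med [0.6437 0.1148 0.2031] zmax 0.2125 c [645.9 115. ] sz [66.3 29.2] ang 0.7
```

>>> jog_arm(motion="0 0 0 -0.1 -0.22 0 1;0 0 0 -0.24 -0.44 0 1;0 0 0 -0.24 -0.44 -0.1 1;0 0 0 -0.24 -0.44 -0.25 1;0 0 0 -0.24 -0.44 -0.4 1;0 0 0 -0.24 -0.44 -0.55 1;0 0 0 -0.24 -0.44 -0.7 1;0 0 0 -0.24 -0.44 -0.85 1;0 0 0 -0.24 -0.44 -0.95 1;0 0 0 -0.24 -0.44 -1 1;0 0 0 -0.24 -0.44 -1 1")

```text
t: 19.12
tcp_pos: [0.4611, -0.2499, 0.1112]
tool_rot: [0.064, 0.998, 0.001, -0.001]
ft_force: [0.6, -0.3, -0.3]
finger_gap: 0.0856
grasp_force: 0.0
```

>>> jog_arm(motion="0 0 0 0 0 -0.08 1;0 0 0 0 0 -0.165 1;0 0 0 0 0 -0.165 1;0 0 0 0 0 -0.165 0.5;0 0 0 0 0 -0.165 0;0 0 0 0 0 -0.165 0;0 0 0 0 0 -0.165 0;0 0 0 0 0 -0.165 0;0 0 0 0 0 -0.165 0;0 0 0 0 0 -0.165 0;0 0 0 0 0 -0.165 0;0 0 0 0 0 -0.165 0")

```text
t: 20.12
tcp_pos: [0.4615, -0.2516, 0.0885]
tool_rot: [0.064, 0.998, -0.0, 0.001]
ft_force: [-0.7, -0.2, 6.5]
finger_gap: 0.029
grasp_force: 50.0
```

>>> jog_arm(motion="0 0 0 0 0 0.05 0;0 0 0 0 0 0.15 0;0 0 0 0 0 0.3 0;0 0 0 0 0 0.45 0;0 0 0 0 0 0.6 0;0 0 0 0 0 0.75 0;0 0 0 0 0 0.88 0;0 0 0 0 0 0.96 0;0 0 0 0 0 1 0;0 0 0 0 0 1 0")

```text
t: 20.95
tcp_pos: [0.4614, -0.2513, 0.2389]
tool_rot: [0.064, 0.998, -0.0, 0.001]
ft_force: [-0.4, 0.1, -1.6]
finger_gap: 0.029
grasp_force: 49.7
```

>>> jog_arm(motion="0 0 0.01 0 0.05 0.1 0;0 0 0.03 0 0.12 0.2 0;0 0 0.046 0 0.25 0.3 0;0 0 0.046 0 0.4 0.4 0;0 0 0.046 0 0.55 0.5 0;0 0 0.046 0 0.7 0.5 0;0 0 0.046 0 0.85 0.5 0;0 0 0.046 0 1 0.5 0;0 0 0.046 0 1 0.5 0;0 0 0.046 0 1 0.5 0")

```text
t: 21.78
tcp_pos: [0.4611, -0.1005, 0.3118]
tool_rot: [-0.009, 1.0, 0.0, -0.001]
ft_force: [-0.8, -0.4, -1.3]
finger_gap: 0.0287
grasp_force: 50.1
```

>>> jog_arm(motion="0 0 0 0 0.1 0 0;0 0 0 0 0.25 0 0;0 0 0 0 0.4 0 0;0 0 0 0 0.55 0 0;0 0 0 0 0.7 0 0;0 0 0 0 0.85 0 0;0 0 0 0 0.95 0 0;0 0 0 0 1 0 0;0 0 0 0 1 0 0;0 0 0 0 1 0 0")

```text
t: 22.62
tcp_pos: [0.4613, 0.0481, 0.3122]
tool_rot: [-0.008, 1.0, -0.0, -0.0]
ft_force: [-0.0, -0.8, -1.0]
finger_gap: 0.0288
grasp_force: 50.1
```

>>> jog_arm(motion="0 0 0 0.05 0.04 0 0;0 0 0 0.12 0.04 0 0;0 0 0 0.25 0.04 0 0;0 0 0 0.4 0.04 0 0;0 0 0 0.55 0.04 0 0;0 0 0 0.7 0.04 0 0;0 0 0 0.85 0.04 0 0;0 0 0 0.95 0.04 0 0;0 0 0 1 0.04 0 0;0 0 0 1 0.04 0 0;0 0 0 1 0.04 0 0")

```text
t: 23.53
tcp_pos: [0.6115, 0.0542, 0.3119]
tool_rot: [-0.007, 1.0, -0.0, -0.001]
ft_force: [-1.1, -0.4, -2.3]
finger_gap: 0.029
grasp_force: 50.1
```

Next: dx +0.0375, then lower to TCP 0.158.

>>> jog_arm(motion="0 0 0 0.1 0 0 0;0 0 0 0.2 0 0 0;0 0 0 0.25 0 0 0;0 0 0 0.25 0 0 0;0 0 0 0.25 0 -0.1 0;0 0 0 0.25 0 -0.2 0;0 0 0 0.25 0 -0.35 0;0 0 0 0.25 0 -0.5 0;0 0 0 0.25 0 -0.65 0;0 0 0 0.25 0 -0.8 0;0 0 0 0.25 0 -0.9 0;0 0 0 0.25 0 -0.9 0")

```text
t: 24.53
tcp_pos: [0.6468, 0.0546, 0.1744]
tool_rot: [-0.008, 1.0, -0.0, -0.003]
ft_force: [-0.1, -0.4, -1.2]
finger_gap: 0.029
grasp_force: 50.1
```

>>> jog_arm(motion="0 0 0 0 0 -0.03 0;0 0 0 0 0 -0.06 0;0 0 0 0 0 -0.09 0;0 0 0 0 0 -0.115 0;0 0 0 0 0 -0.13 0;0 0 0 0 0 -0.13 0;0 0 0 0 0 -0.13 0")

```text
t: 25.12
tcp_pos: [0.6488, 0.0548, 0.1584]
tool_rot: [-0.008, 1.0, 0.0, 0.0]
ft_force: [-0.2, 0.0, -0.8]
finger_gap: 0.0289
grasp_force: 50.2
```

>>> jog_arm(motion="0 0 0 0 0 0 0.42;0 0 0 0 0 0 0.46;0 0 0 0 0 0 0.5;0 0 0 0 0 0 0.5;0 0 0 0 0 0 0.5;0 0 0 0 0 0.1 0.5;0 0 0 0 0 0.25 0.5;0 0 0 0 0 0.5 0.5;0 0 0 0 0 0.7 0.5;0 0 0 0 0 0.7 0.5")

```text
t: 25.95
tcp_pos: [0.6502, 0.0549, 0.2704]
tool_rot: [-0.008, 1.0, 0.0, 0.005]
ft_force: [-0.4, 0.8, 0.9]
finger_gap: 0.0425
grasp_force: 0.0
```

>>> jog_arm(motion="0 0 0 -0.2 0 0.15 1;0 0 0 -0.4 0 0.3 1;0 0 0 -0.6 0 0.3 1;0 0 0 -0.8 0 0.3 1;0 0 0 -1 0 0.3 1;0 0 0 -1 0 0.3 1;0 0 0 -1 0 0.3 1")

```text
t: 26.53
tcp_pos: [0.4981, 0.0549, 0.3089]
tool_rot: [-0.008, 1.0, 0.0, 0.001]
ft_force: [0.6, 0.3, 0.0]
finger_gap: 0.0855
grasp_force: 0.0
```

Run:
```python
from h import *
print(state()["tcp_pos"],state()["tool_rot"])
c,W=shot("w6.png"); z=W[...,2]; np.save("w6.npy",c,allow_pickle=True)
rects(W,(z>0.03)&(z<0.045)&(W[...,0]>.37)&(W[...,0]<.54),"tin",200)
H=cv2.cvtColor(c["image"],cv2.COLOR_RGB2HSV)
m=(H[...,2]<60)&(z<.012)&(z>-.006)
k,l,s,ce=cv2.connectedComponentsWithStats(m.astype(np.uint8)); i=1+s[1:,4].argmax(); print(s[i],ce[i])
c=imaging.camera("top"); W=cloud(c); z=W[...,2]; rects(W,(z>0.195)&(z<0.215)&(W[...,0]>.6),"hungtop",20)
```

```text
[0.49814458 0.0548631  0.30893344] [-7.83861641e-03  9.99968873e-01  6.16952000e-06  8.99128740e-04]
tin 1321 med [0.4212 0.1355 0.0375] zmax 0.0403 c [422.1 136.1] sz [47.1 61.1] ang 81.4
tin 1276 med [ 0.4396 -0.0315  0.0375] zmax 0.0404 c [440.6 -32.2] sz [61.  47.3] ang 17.8
tin 1193 med [ 0.4863 -0.1245  0.0375] zmax 0.0403 c [ 487.6 -126. ] sz [61.  47.5] ang 22.8
tin 200 med [0.5334 0.4233 0.0384] zmax 0.0423 c [531.4 428.6] sz [39.  17.2] ang 90.0
[  112    68   233   110 14753] [232.63261709 121.11977225]
hungtop 208 med [0.643  0.2328 0.2041] zmax 0.2092 c [645.7 233.8] sz [30.1 67.2] ang 88.3
hungtop 204 med [0.6454 0.1741 0.2036] zmax 0.21 c [647.3 174.5] sz [69.1 27.5] ang 1.5
hungtop 113 med [0.6568 0.1147 0.2044] zmax 0.2095 c [658.5 115.1] sz [42.2 29.1] ang 1.0
hungtop 113 med [0.6584 0.057  0.2048] zmax 0.2098 c [661.5  55.5] sz [41.8 26.3] ang 0.2
```

View pics/w6.png

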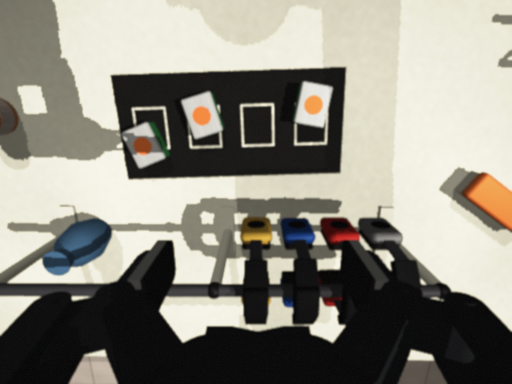

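The picture shows all four pairs hanging in a row, yellow to grey, at columns 257 to 380. The mat corners are near (112,75), (345,68), (340,170) and (128,179); the tins are at (145,145), (203,115) and (313,103), with one empty outline at (257,125).

```bash
cat >> h.py <<'E'
def onplane(c,uv,z):
    uv=np.atleast_2d(uv).astype(float); d=np.c_[(uv[:,0]-c["cx"])/c["fx"],(uv[:,1]-c["cy"])/c["fy"],np.ones(len(uv))]@R.from_quat(c["rotation"]).as_matrix().T
    p=np.asarray(c["position"]); return (p+d*((z-p[2])/d[:,2])[:,None])[:,:2]
E
python3 - <<'E'
from h import *
for f in("w6.npy","top.npy"):
    c=np.load(f,allow_pickle=True).item(); W=cloud(c); z=W[...,2]; V=cv2.cvtColor(c["image"],cv2.COLOR_RGB2HSV)[...,2]
    m=((V<60)&(z<.012)&(z>-.008)&(W[...,1]<(.225 if f[0]=="w" else .225))&(W[...,0]<.56)).astype(np.uint8)
    m=cv2.morphologyEx(m,cv2.MORPH_OPEN,np.ones((5,5)))
    k,l,s,_=cv2.connectedComponentsWithStats(m); i=1+s[1:,4].argmax()
    v,u=np.nonzero(l==i); r=cv2.minAreaRect((onplane(c,np.c_[u,v],.003)*1000).astype(np.float32)); print(f,r)
    a=np.deg2rad(r[2]); 
    # outlines: bright on mat
    if f[0]=="w":
        hull=cv2.convexHull(np.c_[u,v].astype(np.int32)); mm=cv2.fillConvexPoly(np.zeros_like(m),hull,1); mm=cv2.erode(mm,np.ones((7,7)))
        w=((V>70)&(mm>0)&(z<.012)).astype(np.uint8)
        k,l,s,_=cv2.connectedComponentsWithStats(w,connectivity=8)
        for i in range(1,k):
            if s[i,4]<40: continue
            v,u=np.nonzero(l==i); print(s[i],cv2.minAreaRect((onplane(c,np.c_[u,v],.003)*1000).astype(np.float32)))
E
```

```text
w6.npy ((456.93304443359375, 8.487197875976562), (165.86448669433594, 366.76788330078125), 2.660043239593506)
[239 102  37  46 626] ((455.4818420410156, 52.513614654541016), (72.5703125, 57.99959945678711), 3.4132707118988037)
[125 106  46  45 433] ((463.71697998046875, -129.85272216796875), (71.31354522705078, 73.05121612548828), 0.8997933268547058)
[293 108  36  38 346] ((456.9016418457031, 141.41514587402344), (59.758731842041016, 57.35327911376953), 1.1519135236740112)
[187 120  36  30 275] ((472.7655334472656, -34.254066467285156), (47.52469253540039, 57.30473327636719), 0.01792464591562748)
top.npy ((456.9610595703125, 25.403167724609375), (170.80148315429688, 401.95269775390625), 2.528916358947754)
```

>>> jog_arm(motion="0 0 -0.03 -0.2 0.2 0 0.8;0 0 -0.053 -0.4 0.4 0 0.8;0 0 -0.053 -0.507 0.54 -0.2 0.8;0 0 -0.053 -0.507 0.54 -0.4 0.8;0 0 -0.053 -0.507 0.54 -0.6 0.8;0 0 -0.053 -0.507 0.54 -0.8 0.8;0 0 -0.053 -0.507 0.54 -1 0.8;0 0 -0.053 -0.507 0.54 -1 0.8;0 0 -0.053 -0.507 0.54 -1 0.8")

```text
t: 27.38
tcp_pos: [0.4229, 0.1358, 0.1577]
tool_rot: [0.075, 0.997, -0.0, -0.001]
ft_force: [-0.2, -0.5, 1.5]
finger_gap: 0.0682
grasp_force: 0.0
```

>>> jog_arm(motion="0 0 0 0 0 -0.1 0.8;0 0 0 0 0 -0.25 0.8;0 0 0 0 0 -0.4 0.8;0 0 0 0 0 -0.55 0.8;0 0 0 0 0 -0.7 0.8;0 0 0 0 0 -0.85 0.8;0 0 0 0 0 -0.95 0.8;0 0 0 0 0 -1 0.8;0 0 0 0 0 -1 0.8;0 0 0 0 0 -1 0.8")

```text
t: 28.22
tcp_pos: [0.4239, 0.1361, 0.0094]
tool_rot: [0.075, 0.997, 0.0, 0.001]
ft_force: [-0.8, 0.0, -0.6]
finger_gap: 0.0685
grasp_force: 0.0
```

Run:
```python
from h import *
s=state(); print(s["tcp_pos"],s["tool_rot"],s["finger_gap"],s["ft_force"])
c=imaging.camera("scene"); W=cloud(c)
p=W[(abs(W[...,0]-.44)<.09)&(abs(W[...,1]-.137)<.075)&(W[...,2]>.039)&(W[...,2]<.1)]
for b in np.arange(.039,.07,.004):
    q=p[(p[:,2]>=b)&(p[:,2]<b+.004)]
    if len(q): print(round(b,3),len(q),q.min(0).round(3),q.max(0).round(3))
save("s7.png",cv2.resize(c["image"][120:270,200:400],(640,480)))
```

```text
[0.42386719 0.13605685 0.00940227] [7.54510356e-02 9.97149188e-01 2.31017703e-04 7.64994693e-04] 0.06854502468331705 [-0.82941634  0.0078606  -0.55725129]
0.039 15 [0.396 0.124 0.039] [0.425 0.147 0.042]
0.043 1 [0.415 0.132 0.043] [0.415 0.132 0.043]
0.067 1 [0.424 0.087 0.071] [0.424 0.087 0.071]
```

View pics/s7.png

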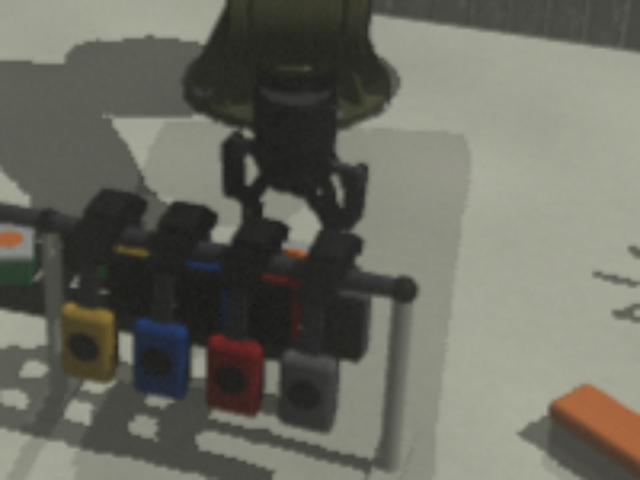

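All four pairs hang neatly at columns 90 to 330, and the gripper is above the tin behind the bar. Continuing down.

>>> jog_arm(motion="0 0 0 -0.01 0 -0.06 0.8;0 0 0 -0.01 0 -0.12 0.8;0 0 0 -0.01 0 -0.17 0.8;0 0 0 -0.01 0 -0.19 0.8;0 0 0 -0.01 0 -0.19 0.8;0 0 0 -0.01 0 -0.19 0.4;0 0 0 -0.01 0 -0.19 0.3;0 0 0 -0.01 0 -0.19 0.3;0 0 0 -0.01 0 -0.19 0.3;0 0 0 -0.01 0 -0.19 0.3;0 0 0 -0.01 0 -0.19 0.3;0 0 0 -0.01 0 -0.19 0.3", newtons=25)

```text
t: 29.27
tcp_pos: [0.4214, 0.1359, -0.0201]
tool_rot: [0.075, 0.997, 0.0, 0.0]
ft_force: [-0.3, -0.5, 4.1]
finger_gap: 0.0456
grasp_force: 26.8
```

>>> jog_arm(motion="0 0 0 0 0 0.08 0.3;0 0 0 0 0 0.2 0.3;0 0 0 0 0 0.33 0.3;0 0 0.02 0.05 -0.1 0.33 0.3;0 0 0.04 0.1 -0.25 0.33 0.3;0 0 0.0625 0.16 -0.4 0.33 0.3;0 0 0.0625 0.22 -0.51 0.33 0.3;0 0 0.0625 0.22 -0.557 0.33 0.3;0 0 0.0625 0.22 -0.557 0.25 0.3;0 0 0.0625 0.22 -0.557 0.15 0.3;0 0 0.0625 0.22 -0.557 0.07 0.3;0 0 0.0625 0.22 -0.557 0.03 0.3")

```text
t: 30.27
tcp_pos: [0.4531, 0.0525, -0.0172]
tool_rot: [-0.022, 1.0, 0.0, -0.001]
ft_force: [0.7, 0.7, -1.3]
finger_gap: 0.0456
grasp_force: 26.2
```

>>> jog_arm(motion="0 0 0 0 0 -0.015 0.3;0 0 0 0 0 -0.025 0.3;0 0 0 0 0 -0.025 0.3;0 0 0 0 0 -0.025 0.6;0 0 0 0 0 -0.025 0.7;0 0 0 0 0 -0.025 0.7;0 0 0 0 0 -0.025 0.7;0 0 0 0 0 0.2 0.7;0 0 0 0 0 0.4 0.7;0 0 0 0 0 0.6 0.7;0 0 0 0 0 0.8 0.7;0 0 0 0 0 1 0.7")

```text
t: 31.27
tcp_pos: [0.4539, 0.0522, 0.1358]
tool_rot: [-0.023, 1.0, 0.0, 0.0]
ft_force: [0.3, -0.4, 0.5]
finger_gap: 0.0597
grasp_force: 0.0
```

>>> jog_arm(motion="0 0 0.02 0 -0.2 0.2 0.8;0 0 0.06 0 -0.4 0.45 0.8;0 0 0.0845 -0.09 -0.563 0.5 0.8;0 0 0.0845 -0.09 -0.563 0.5 0.8;0 0 0.0845 -0.09 -0.563 0.5 0.8;0 0 0.0845 -0.09 -0.563 0.5 0.8")

```text
t: 31.77
tcp_pos: [0.4405, -0.0319, 0.2087]
tool_rot: [-0.154, 0.988, 0.0, -0.0]
ft_force: [-0.3, 0.2, -0.4]
finger_gap: 0.0683
grasp_force: 0.0
```

```bash
cat > t.py <<'E'
from h import *
s=state(); print(s["t"],s["tcp_pos"],s["tool_rot"])
c=imaging.camera("wrist"); W=cloud(c); z=W[...,2]
rects(W,(z>0.03)&(z<0.045)&(W[...,0]>.34)&(W[...,0]<.56)&(abs(W[...,1])<.24),"tin",200)
V=cv2.cvtColor(c["image"],cv2.COLOR_RGB2HSV)[...,2]
m=((V<60)&(z<.012)&(z>-.008)&(W[...,0]<.56)).astype(np.uint8)
m=cv2.morphologyEx(m,cv2.MORPH_OPEN,np.ones((5,5)))
k,l,st,_=cv2.connectedComponentsWithStats(m); i=1+st[1:,4].argmax()
v,u=np.nonzero(l==i); print("mat",cv2.minAreaRect((onplane(c,np.c_[u,v],.003)*1000).astype(np.float32)),st[i])
save("last.png",c["image"])
E
python3 t.py
```

```text
31.7667 [ 0.44051267 -0.03191692  0.20873161] [-1.53890757e-01  9.88087836e-01  1.57589621e-04 -1.98401972e-04]
tin 1824 med [ 0.4386 -0.0325  0.0374] zmax 0.0398 c [440.4 -32. ] sz [61.2 46.9] ang 18.1
tin 1777 med [ 0.4853 -0.1257  0.0374] zmax 0.0402 c [ 487.6 -126.2] sz [61.3 47.7] ang 22.7
tin 1678 med [0.4528 0.0501 0.0373] zmax 0.0399 c [455.1  51.5] sz [61.5 47.1] ang 2.7
mat ((457.3719482421875, 8.461273193359375), (167.26060485839844, 367.2330017089844), 2.709367513656616) [  143    86   286   178 19889]
```

>>> jog_arm(motion="0 0 0 0 0 -0.15 0.8;0 0 0 0 0 -0.35 0.8;0 0 0 0 0 -0.55 0.8;0 0 0 0 0 -0.75 0.8;0 0 0 0 0 -0.9 0.8;0 0 0 0 0 -1 0.8;0 0 0 0 0 -1 0.8")

```text
t: 32.4
tcp_pos: [0.4387, -0.031, 0.0557]
tool_rot: [-0.155, 0.988, 0.001, -0.003]
ft_force: [-0.8, 0.1, 0.7]
finger_gap: 0.0685
grasp_force: 0.0
```

>>> jog_arm(motion="0 0 0 0 0 -0.12 0.8;0 0 0 0 0 -0.25 0.8;0 0 0 0 0 -0.37 0.8;0 0 0 0 0 -0.46 0.8;0 0 0 0 0 -0.525 0.8;0 0 0 0 0 -0.525 0.8;0 0 0 0 0 -0.525 0.4;0 0 0 0 0 -0.525 0.3;0 0 0 0 0 -0.525 0.3;0 0 0 0 0 -0.525 0.3;0 0 0 0 0 -0.525 0.3;0 0 0 0 0 -0.525 0.3")

```text
t: 33.4
tcp_pos: [0.4413, -0.0322, -0.0187]
tool_rot: [-0.155, 0.988, -0.0, 0.001]
ft_force: [-1.7, 1.3, 7.4]
finger_gap: 0.0458
grasp_force: 26.9
```

>>> jog_arm(motion="0 0 0 0 0 0 0.3;0 0 0 0 0 0 0.3")

```text
t: 33.57
tcp_pos: [0.4413, -0.0322, -0.0187]
tool_rot: [-0.155, 0.988, -0.0, 0.001]
ft_force: [-1.5, 1.0, 7.0]
finger_gap: 0.0454
grasp_force: 26.9
```

>>> jog_arm(motion="0 0 0 0 0 0.05 0.3;0 0 0 0 0 0.15 0.3;0 0 0 0 0 0.25 0.3;0 0 -0.02 0.04 -0.01 0.3 0.3;0 0 -0.045 0.08 -0.02 0.3 0.3;0 0 -0.07 0.124 -0.02 0.3 0.3;0 0 -0.085 0.124 -0.02 0.3 0.3;0 0 -0.085 0.124 -0.02 0.3 0.3;0 0 -0.085 0.124 -0.02 0.2 0.3;0 0 -0.085 0.124 -0.02 0.1 0.3;0 0 -0.085 0.124 -0.02 0.05 0.3;0 0 -0.085 0.124 -0.02 0.02 0.3")

```text
t: 34.57
tcp_pos: [0.4587, -0.0351, -0.0172]
tool_rot: [-0.023, 1.0, 0.0, -0.001]
ft_force: [-0.3, 0.5, -1.1]
finger_gap: 0.0455
grasp_force: 25.9
```

>>> jog_arm(motion="0 0 0 0 0 -0.015 0.3;0 0 0 0 0 -0.02 0.3;0 0 0 0 0 -0.02 0.3;0 0 0 0 0 -0.02 0.6;0 0 0 0 0 -0.02 0.7;0 0 0 0 0 -0.02 0.7;0 0 0 0 0 -0.02 0.7;0 0 0 0 0 0.2 0.7;0 0 0 0 0 0.4 0.7;0 0 0 0 0 0.6 0.7;0 0 0 0 0 0.8 0.7;0 0 0 0 0 1 0.7")

```text
t: 35.57
tcp_pos: [0.459, -0.0351, 0.135]
tool_rot: [-0.022, 1.0, -0.0, 0.0]
ft_force: [0.9, -1.0, 0.3]
finger_gap: 0.06
grasp_force: 0.0
```

>>> jog_arm(motion="0 0 0.03 0.1 -0.2 0.2 0.8;0 0 0.07 0.15 -0.4 0.45 0.8;0 0 0.111 0.19 -0.6 0.5 0.8;0 0 0.111 0.19 -0.6 0.5 0.8;0 0 0.111 0.19 -0.6 0.5 0.8;0 0 0.111 0.19 -0.6 0.5 0.8")

```text
t: 36.07
tcp_pos: [0.4873, -0.1249, 0.2077]
tool_rot: [-0.194, 0.981, 0.0, -0.001]
ft_force: [-0.3, -0.2, -0.2]
finger_gap: 0.0681
grasp_force: 0.0
```

```bash
python3 t.py
```

```text
36.0667 [ 0.48732971 -0.12489976  0.20767451] [-1.93803768e-01  9.81040118e-01  3.67785458e-04 -5.00609149e-04]
tin 1824 med [ 0.4859 -0.1272  0.0374] zmax 0.0398 c [ 487.5 -126.6] sz [60.9 46.6] ang 22.2
tin 1809 med [ 0.4575 -0.0379  0.0374] zmax 0.0405 c [459.  -36.3] sz [61.1 47.1] ang 2.6
tin 1740 med [0.4537 0.0487 0.0373] zmax 0.0403 c [455.1  50.8] sz [61.1 47.6] ang 2.6
mat ((457.8888854980469, 8.31622314453125), (168.15122985839844, 366.8389587402344), 2.663909673690796) [  213    71   290   197 21110]
```

>>> jog_arm(motion="0 0 0 0 -0.01 -0.15 0.8;0 0 0 0 -0.01 -0.35 0.8;0 0 0 0 -0.01 -0.55 0.8;0 0 0 0 -0.01 -0.75 0.8;0 0 0 0 -0.01 -0.9 0.8;0 0 0 0 -0.01 -1 0.8;0 0 0 0 -0.01 -1 0.8")

```text
t: 36.7
tcp_pos: [0.4857, -0.125, 0.0549]
tool_rot: [-0.195, 0.981, 0.002, -0.003]
ft_force: [-0.2, -0.1, -0.8]
finger_gap: 0.0685
grasp_force: 0.0
```

>>> jog_arm(motion="0 0 0 0 0 -0.12 0.8;0 0 0 0 0 -0.25 0.8;0 0 0 0 0 -0.37 0.8;0 0 0 0 0 -0.46 0.8;0 0 0 0 0 -0.515 0.8;0 0 0 0 0 -0.515 0.8;0 0 0 0 0 -0.515 0.4;0 0 0 0 0 -0.515 0.3;0 0 0 0 0 -0.515 0.3;0 0 0 0 0 -0.515 0.3;0 0 0 0 0 -0.515 0.3;0 0 0 0 0 -0.515 0.3")

```text
t: 37.7
tcp_pos: [0.4885, -0.1267, -0.0177]
tool_rot: [-0.195, 0.981, -0.0, 0.001]
ft_force: [-0.4, 2.6, 7.5]
finger_gap: 0.0453
grasp_force: 27.3
```

>>> jog_arm(motion="0 0 0 0 0 0.05 0.3;0 0 0 0 0 0.15 0.3;0 0 0 0 0 0.25 0.3;0 0 -0.02 -0.04 0.01 0.3 0.3;0 0 -0.05 -0.08 0.02 0.3 0.3;0 0 -0.08 -0.12 0.02 0.3 0.3;0 0 -0.11 -0.163 0.02 0.3 0.3;0 0 -0.11 -0.163 0.02 0.3 0.3;0 0 -0.11 -0.163 0.02 0.2 0.3;0 0 -0.11 -0.163 0.02 0.1 0.3;0 0 -0.11 -0.163 0.02 0.05 0.3;0 0 -0.11 -0.163 0.02 0.02 0.3")

```text
t: 38.7
tcp_pos: [0.4632, -0.1236, -0.0164]
tool_rot: [-0.025, 1.0, 0.0, -0.0]
ft_force: [0.2, -0.1, -0.9]
finger_gap: 0.0457
grasp_force: 26.3
```

>>> jog_arm(motion="0 0 0 0 0 -0.015 0.3;0 0 0 0 0 -0.02 0.3;0 0 0 0 0 -0.02 0.3;0 0 0 0 0 -0.02 0.6;0 0 0 0 0 -0.02 0.7;0 0 0 0 0 -0.02 0.7;0 0 0 0 0 -0.02 0.7;0 0 0 0 0 0.2 0.7;0 0 0 0 0 0.4 0.7;0 0 0 0 0 0.6 0.7;0 0 0 0 0 0.8 0.7;0 0 0 0 0 1 0.7")

```text
t: 39.7
tcp_pos: [0.4631, -0.1236, 0.1357]
tool_rot: [-0.024, 1.0, -0.0, 0.0]
ft_force: [-0.3, 0.0, -0.2]
finger_gap: 0.06
grasp_force: 0.0
```

>>> jog_arm(motion="0 0 0 0 0.2 0.2 0.8;0 0 0 0 0.4 0.45 0.8;0 0 0 0 0.6 0.65 0.8;0 0 0 0 0.8 0.8 0.8;0 0 0 0 0.8 0.8 0.8;0 0 0 0 0.8 0.8 0.8")

```text
t: 40.2
tcp_pos: [0.4637, -0.0025, 0.2555]
tool_rot: [-0.025, 1.0, -0.0, 0.001]
ft_force: [-0.6, 0.5, -0.7]
finger_gap: 0.0682
grasp_force: 0.0
```

```bash
python3 t.py
python3 - <<'E'
from h import *
c=imaging.camera("top"); W=cloud(c); z=W[...,2]; rects(W,(z>0.195)&(z<0.215)&(W[...,0]>.6),"hungtop",20)
rects(W,(z>0.03)&(z<0.045)&(W[...,0]>.34)&(W[...,0]<.56)&(abs(W[...,1])<.24),"tintop",50)
E
```

```text
40.2 [ 0.46373731 -0.00247535  0.25550782] [-2.48826863e-02  9.99689271e-01 -1.67109626e-04  1.47835239e-03]
tin 1483 med [ 0.4614 -0.1232  0.0375] zmax 0.0401 c [ 462.7 -124.3] sz [60.1 47.5] ang 2.5
tin 1449 med [ 0.4573 -0.0357  0.0375] zmax 0.0405 c [458.6 -36.2] sz [59.1 47. ] ang 2.7
tin 1473 med [0.4539 0.0509 0.0373] zmax 0.04 c [455.3  51.6] sz [61.1 47.2] ang 2.8
mat ((456.9422607421875, 8.619308471679688), (165.6655731201172, 367.14031982421875), 2.8503997325897217) [  139    94   256   111 18811]
hungtop 208 med [0.6434 0.1742 0.2035] zmax 0.2094 c [645.6 174.5] sz [67.  27.2] ang 1.1
hungtop 213 med [0.6437 0.1148 0.2039] zmax 0.21 c [645.9 114.9] sz [67.  29.2] ang 0.6
hungtop 205 med [0.6441 0.0568 0.2034] zmax 0.2104 c [647.7  55.4] sz [69.5 26.3] ang 0.3
hungtop 210 med [0.6428 0.2326 0.2034] zmax 0.2121 c [644.1 234. ] sz [63.7 30.2] ang 1.3
tintop 131 med [0.4552 0.0647 0.0383] zmax 0.0434 c [454.   63.1] sz [55.9 22.9] ang 0.3
tintop 149 med [ 0.4461 -0.0356  0.0374] zmax 0.0445 c [446.2 -35.9] sz [46.  33.1] ang 89.7
```

View pics/last.png

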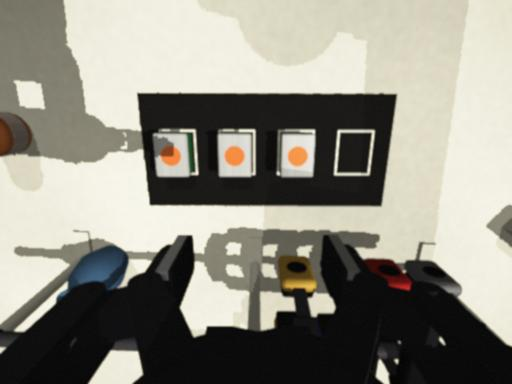

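The three tins sit on outlines 1 to 3, at (172,155), (235,155) and (298,155), and all four pairs hang. I'll wait a little in case one gets knocked, then check again.

>>> jog_arm(motion="0 0 0 0 0.1 0.3 1;0 0 0 0 0.1 0.3 1;0 0 0 0 0.1 0.3 1;0 0 0 0 0.1 0.3 1;0 0 0 0 0.1 0.3 1;0 0 0 0 0.1 0.3 1;0 0 0 0 0.1 0.3 1;0 0 0 0 0.1 0.3 1;0 0 0 0 0.1 0.3 1;0 0 0 0 0.1 0.3 1;0 0 0 0 0.1 0.3 1;0 0 0 0 0.1 0.3 1")

```text
t: 41.3
tcp_pos: [0.4633, 0.0113, 0.2991]
tool_rot: [-0.023, 1.0, -0.0, 0.0]
ft_force: [-0.3, 0.3, 0.3]
finger_gap: 0.0853
grasp_force: 0.0
```

>>> jog_arm(motion="0 0 0 0 0 0 1;0 0 0 0 0 0 1;0 0 0 0 0 0 1;0 0 0 0 0 0 1;0 0 0 0 0 0 1;0 0 0 0 0 0 1;0 0 0 0 0 0 1;0 0 0 0 0 0 1;0 0 0 0 0 0 1;0 0 0 0 0 0 1;0 0 0 0 0 0 1;0 0 0 0 0 0 1")

```text
t: 42.3
tcp_pos: [0.4633, 0.0113, 0.2991]
tool_rot: [-0.023, 1.0, -0.0, 0.0]
ft_force: [0.6, 0.1, 0.6]
finger_gap: 0.0852
grasp_force: 0.0
```

>>> jog_arm(motion="0 0 0 0 0 0 1;0 0 0 0 0 0 1;0 0 0 0 0 0 1;0 0 0 0 0 0 1;0 0 0 0 0 0 1;0 0 0 0 0 0 1;0 0 0 0 0 0 1;0 0 0 0 0 0 1;0 0 0 0 0 0 1;0 0 0 0 0 0 1;0 0 0 0 0 0 1;0 0 0 0 0 0 1")

```text
t: 43.3
tcp_pos: [0.4633, 0.0113, 0.2991]
tool_rot: [-0.023, 1.0, 0.0, -0.0]
ft_force: [-1.0, 0.3, -0.1]
finger_gap: 0.0854
grasp_force: 0.0
```

```bash
python3 t.py
```

```text
43.3 [0.46331498 0.01133565 0.29912013] [-2.34731793e-02  9.99724467e-01  5.52947425e-07 -8.31321288e-06]
tin 1231 med [ 0.4615 -0.1231  0.0375] zmax 0.0403 c [ 462.7 -124.2] sz [60.4 47. ] ang 2.9
tin 1203 med [ 0.4575 -0.0356  0.0374] zmax 0.0404 c [458.4 -36. ] sz [60.  47.1] ang 2.6
tin 1180 med [0.4541 0.0512 0.0374] zmax 0.0401 c [454.7  51.5] sz [60.  47.2] ang 3.2
mat ((457.3327331542969, 8.480758666992188), (164.939208984375, 366.7560729980469), 2.6893882751464844) [  141    96   232   101 15535]
```

All stable, so I'm handing in.

```bash
python3 -c "
from bench import ctrl; print(ctrl.close_job())"
```

```text
the job is handed in; nothing more can be done
None
```

I've handed the job in: the red, blue and yellow pairs hang beside the grey one on the left bar, and the three tins stand square within about 1 mm of outlines 1 to 3; I never touched the vase, jar or brush.

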